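Lock the twist lid onto the pickling canister

TASK

Close the pickling canister: put its twist-lock lid into the canister's mouth so that it rests level on the sprung press plate inside, then turn it clockwise (seen from above) so that its pins run under the ramped lugs until the ramps have pulled it firmly tight, and let go of it. Feel for the tightness, because neither the wear of the lugs nor the height of the plate can be seen well enough, and never crush the press plate; leave the other things on the counter where they are.

Things in the scene. Friction and masses are not known exactly. Their poses are not given: they have to be found in the camera images.
- lid: Twist-lock lid, 0.25-0.45 kg, right side up on the counter; origin at the centre of its underside, z up. Aluminium plug 82 mm across, tapering to 72 at its foot, on three rubber feet (z=0, 33 mm from the axis); cap disc 106 mm across, z=24 to 29 mm; black bar handle on top. The plain aluminium pot lid with a round knob is another thing.
- lid_grip (a point): Middle of the lid's black plastic bar handle, on the lid's axis 47 mm above its underside; x along the bar. The bar runs along the lid's x, 84 mm long, 14 mm wide (y), from 29 mm (cap) to 59 mm (top) above the lid's underside.
- lid_pin (a point): Outer end of one of the lid's three steel pins: round, 7 mm thick, level, sticking out of the plug to 48 mm from the axis, centre 8.5 mm above the lid's underside, at 0 (this one), 120 and 240 deg from the lid's x axis (the bar). A small nub on the cap's rim stands above each pin.
- canister: Round steel canister, fixed to the counter by its rubber suction foot (124 mm across); origin at the centre of its underside, z up. Outer diameter 107 mm, inner 101 mm, rim 100 mm high. Three ramped lugs stand inside the mouth, reaching in to 43 mm from the axis, their tops at most 100 mm high.
- lug_gap (a point): Middle of one of three open gaps between the lugs, 36 deg wide, at 0 (this one), 120 and 240 deg from the canister's x axis, here at lug-top height; a stud outside marks each. With pins at gaps (within 12 deg) the lid drops until its feet rest on the plate, its underside 78 to 81 mm above the canister's; with pins on lugs it stays over 10 mm higher.
- lug_ramp (a point): Middle of the underside of one lug, 60 deg clockwise of a gap. Turned clockwise seen from above (negative yaw) pins come under the lugs after 13-18 deg; the undersides then fall 7.5 mm per rad. Lug height differs each time by up to 1.1 mm either way, unseen, so ramps bite 25 to 62 deg from mid-gap and hold tight 4 to 10 deg later, hand give included. Ramps are self-locking.
- plate: White sprung press plate, 81 mm across, inside the canister's mouth; origin at the centre of its top face, 78.2 to 80.6 mm above the canister's underside when unloaded: this differs each time with how full the canister is. It yields straight down, 18 N per mm, 6 mm at most. More than 25 N on it crushes it, whether pressed by the arm or by the ramps.
- plate_top (a point): Centre of the plate's top. Firmly tight: the lid, let go, presses it with over 8 N (aim at 12-18; lid weight is 3-4 N). Friction of lugs and plate is about 0.2: turning under the ramps takes about 0.015 N m per N on the plate, 0.2-0.3 N m when tight. Biting ramps draw the lid down 0.13 mm per deg, away from a hand that presses it; the hand must follow or let go.
- pot_lid: Bystander: plain round aluminium pot lid with a round knob, 150 mm across, 42 mm high; origin under its centre.
- masher: Bystander: wooden masher lying along its y axis, 230 mm long, 44 mm high, head at +y; origin on the counter.
- spoon: Bystander: wooden spoon lying on the counter along its x axis.
- salt_bowl: Bystander: white ceramic salt bowl, 60 mm across, 35 mm high; origin under its centre.
- cup: Bystander: white ceramic cup, 64 mm across, 50 mm high; origin under its centre.
- jar: Bystander: white ceramic jar with a clip-top lid, 90 mm across, about 130 mm high; origin under its centre.
- grater: Bystander: upright steel box grater, about 92 x 80 mm, 230 mm high; origin under its centre.
Mind the look-alikes: they are no part of the job. Leave any orange look-alike of the lid alone.

How it is judged:
By the outcome, as a careful person would: the job done as asked, in the order asked, and still so for the second after the job is handed in, with the robot touching nothing.
It also fails if it takes over 64 s, if anything falls off the work surface, if the arm or the gripper's body presses on something with over 40 N, if the wrist force passes 120 N, or if a joint passes its speed limit or range.

ROBOT

A 6-joint arm with a two-finger parallel gripper is mounted at the origin on the work surface. World frame = base frame: x ahead of the robot, y to its left, z up, the work surface at z = 0. Lengths are in m, angles in rad, forces in N, time in s.
With the tool pointing down it reaches from about 0.25 to 0.85 m from the base axis. Payload 12.5 kg.
Tool frame: the origin (TCP) lies midway between the tips of the shut fingers; the grasp point (between the pads) lies 19 mm behind it; x points along the fingers, y is the direction in which the jaws open and shut, and the axes are right-handed (so a half turn about x gives the same grasp; the last joint's range is limited). The gripper opens to 93 mm and grips with 3 to 60 N. Pads are 15 mm wide; open, the fingers measure 128 mm over their backs; the gripper's body (75 mm by 188 mm) begins 65 mm behind the grasp point.
Start: joints at [-0.085, 0.351, 1.652, -0, 1.139, -0.085], TCP at [0.55, 0, 0.219] pointing down, gripper open.
Joint ranges: [-2.75, 2.75], [-0.79, 2.1], [0.01, 2.65], [-1.57, 4.71], [0.07, 3.14], [-2.87, 2.87]. Speed limits (rad/s): [2.22, 2.22, 2.79, 3.14, 3.14, 3.14].

INTERFACE

Orientations are given as a rotation vector (axis times angle).
In Python, from cell import status, grab_frame, camera_info, job gives the robot as it stands.
- The arm moves only by the shell command python3 -m pendant 'ROWS' [OPENING]. ROWS is JSON, one flat list of numbers, 6 for each row, row after row: the shift along the world's x, y, z normalised to -1 to 1, where 1 is 0.025 m, then the turn, a rotation vector about the world's x, y, z normalised to -1 to 1, where 1 is 0.12 rad. A call has exactly 5 rows; each row shifts and turns the commanded pose from where the row before left it; what a row does not reach is not made up. A row lasts 1/12 s, in which the tool goes at most 41.7 mm and 7.16 degrees, less where a joint would pass 70% of its speed; a pose out of reach is approached as far as the arm can. A call with a number of a shift or a turn outside -1 to 1 is refused whole. A call with a gripper value outside its range is refused whole. OPENING is the opening, from 0 (shut) to 1 (fully open), set as the call begins (- or left out, the last holds). The fingers move at their own pace and stop on an object; the grip force is fixed at half the most. Time passes only in rows, so rows that do not move let the fingers close, or fill a call up. It gives the time, the measured TCP pose, the force and the opening at its end, in the units of the state.
- status.get_state(): the state, without advancing time (a new reading comes with each control period).
- grab_frame(name): name is "scene" or "side" or "wrist"; returns (picture, depth): 420x560x3 uint8, blue, green, red; 420x560 float32, m along the optical axis (not along the pixel's ray), 0 where there is no reading.
- camera_info(name): a dict with "intrinsics" (3x3 intrinsics, pixels), "R" (3x3) and "t" (3): a world point X has camera coordinates R X + t. Camera axes: x right, y down, z forward; pixel columns grow to the right and rows downward; lengths in m; the calibration is good to about 2 mm. A picture is of the moment at which its call begins: read the wrist's pose just before it. camera_info takes no time and is no camera call; for the wrist camera it gives the pose at the moment of the call.
- job.job_done(): hands the job in, once; it reports no verdict.
The state is a dict: "time": time; "qpos": joint angles; "qvel": joint speeds; "joint_torque": joint torques, N m; "tcp_pos": TCP position; "ee_rot": TCP orientation; "ft_force": force on the tool from outside, world axes, zero at the start; "torque": the same for the moment, N m; "gripper_width": finger opening in m.
Only numpy, scipy, OpenCV 4.12 (cv2) and the standard library are available. Lean on these libraries where they do the work, as an engineer would, in place of code of your own. Each camera call takes 0.05 s, during which the arm holds its last target.

## Working session

There is one attempt and no reset: what is moved stays moved. The work goes in short steps, Python scripts to look and compute and a shell command to move; the robot and the scene stay as the last step left them, time stands still between calls to the robot, and variables do not carry over. Pictures are saved under pics/ and viewed, and the job is handed in when it is done.

```bash
ls; mkdir -p pics; cat > h.py <<'E'
import numpy as np, cv2
from cell import status, grab_frame, camera_info, job
def st():
    s=status.get_state(); print({k:np.round(s[k],4).tolist() for k in s}); return s
def ray(ci,u,v,z):
    K=np.array(ci["intrinsics"]);R=np.array(ci["R"]);t=np.array(ci["t"])
    c=-R.T@t; d=R.T@np.linalg.inv(K)@np.array([u,v,1.]); return c+d*(z-c[2])/d[2]
def dep(ci,u,v,dd):
    K=np.array(ci["intrinsics"]);R=np.array(ci["R"]);t=np.array(ci["t"])
    return R.T@(np.linalg.inv(K)@np.array([u,v,1.])*dd-t)
def proj(ci,X):
    K=np.array(ci["intrinsics"]);R=np.array(ci["R"]);t=np.array(ci["t"])
    p=K@(R@np.array(X)+t); return p[:2]/p[2]
E
python3 - <<'E'
from h import *
import pickle
st()
for n in ["scene","side","wrist"]:
    ci=camera_info(n); im,d=grab_frame(n); cv2.imwrite(f"pics/{n}0.png",im); pickle.dump((ci,im,d),open(f"{n}0.pkl","wb"))
    R=np.array(ci["R"]);t=np.array(ci["t"]); print(n,(-R.T@t).round(3),R[2].round(3),np.array(ci["intrinsics"])[0,0])
E
```

```text
pics
{'time': 0.0, 'qpos': [-0.0846, 0.3512, 1.6524, 0.0, 1.1391, -0.0846], 'qvel': [0.0002, 0.0002, -0.0008, 0.0007, -0.0016, 0.0], 'joint_torque': [0.0014, -49.7322, -28.5255, 0.07, 0.0258, -0.0002], 'tcp_pos': [0.5497, 0.0001, 0.2181], 'ee_rot': [1.2087, 1.2101, -1.21], 'ft_force': [0.0669, 0.6962, 0.6647], 'torque': [-0.0017, -0.0456, -0.0415], 'gripper_width': 0.0928}
scene [ 1.084 -0.875  1.103] [-0.397  0.601 -0.694] 535.9258747300682
side [-0.172 -0.701  1.048] [ 0.489  0.529 -0.693] 520.2916314929797
wrist [0.549 0.07  0.384] [-0.002 -0.255 -0.967] 329.7999944560564
```

View pics/scene0.png

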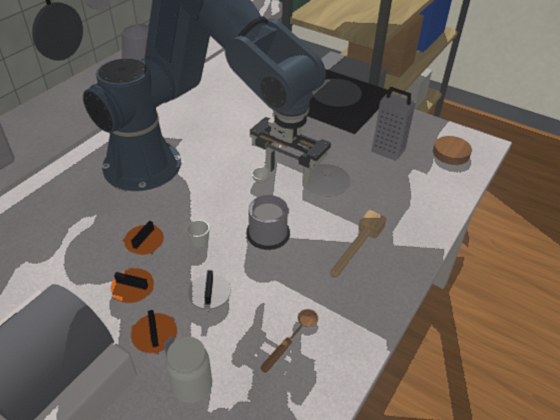

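View pics/side0.png

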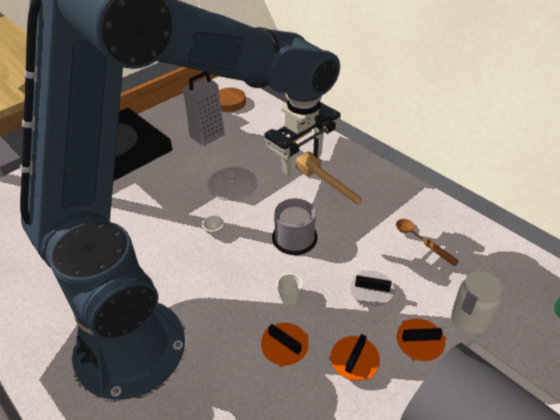

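View pics/wrist0.png

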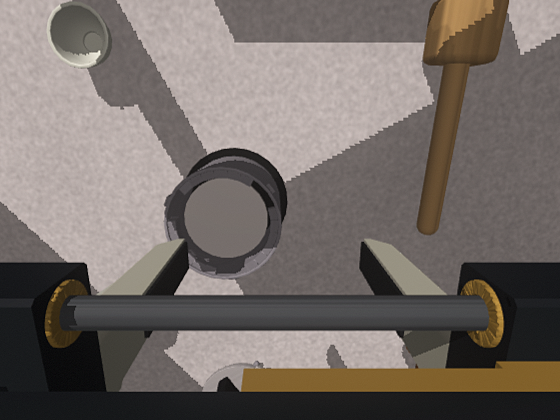

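Lid candidates in the scene view: the aluminium cap with a black bar at (210,288), orange look-alikes at (143,238), (132,284) and (154,331), and the knobbed pot lid at (327,180). By the description I choose the aluminium one at (210,288). The canister is at (268,220). Next I check the lid in a crop.

```bash
python3 - <<'E'
from h import *
import pickle
S=pickle.load(open("scene0.pkl","rb"));D=pickle.load(open("side0.pkl","rb"));W=pickle.load(open("wrist0.pkl","rb"))
a=cv2.resize(S[1][260:320,170:250],(400,300),interpolation=cv2.INTER_CUBIC)
b=cv2.resize(D[1][255:315,333:413],(400,300),interpolation=cv2.INTER_CUBIC)
cv2.imwrite("pics/crop1.png",np.hstack([a,b]))
w=cv2.resize(W[1][140:290,150:300],(600,600),interpolation=cv2.INTER_CUBIC); cv2.imwrite("pics/can1.png",w)
for n,(ci,im,d),box in [("scene",S,(180,240,260,315)),("side",D,(345,405,265,310))]:
    x0,x1,y0,y1=box
    P=np.array([dep(ci,u,v,d[v,u]) for v in range(y0,y1) for u in range(x0,x1)]);C=np.array([im[v,u] for v in range(y0,y1) for u in range(x0,x1)]).max(1)
    bar=P[(C<60)&(P[:,2]>.05)&(P[:,2]<.066)]
    cap=P[(C>90)&(P[:,2]>.022)&(P[:,2]<.04)]
    print(n,"bar",len(bar),bar.mean(0).round(4),bar.min(0).round(3),bar.max(0).round(3))
    if len(cap):print("cap",len(cap),cap.mean(0).round(4),cap.min(0).round(4),cap.max(0).round(4))
    if len(bar):
        r=cv2.minAreaRect((bar[:,:2]*1000).astype(np.float32));print(r)
for n,(ci,im,d) in [("scene",S),("side",D),("wrist",W)]:
    H,Wd=d.shape; v,u=np.mgrid[:H,:Wd]
    K=np.array(ci["intrinsics"]);R=np.array(ci["R"]);t=np.array(ci["t"])
    X=(np.dstack([u,v,np.ones_like(u)]).reshape(-1,3)@np.linalg.inv(K).T*d.reshape(-1,1)-t)@R
    m=(d.reshape(-1)>0)&(X[:,2]>.09)&(X[:,2]<.108)
    if n!="wrist": c0=dep(ci,*( (268,205) if n=="scene" else (295,215)),d[205,268] if n=="scene" else d[215,295]); print(n,c0)
    m&=np.hypot(X[:,0]-c0[0],X[:,1]-c0[1])<.08
    p=X[m]; 
    if len(p)>10:
        c,r=cv2.minEnclosingCircle((p[:,:2]*1000).astype(np.float32)); print("rim",len(p),c,r,p[:,2].max())
E
```

```text
scene bar 139 [ 0.5125 -0.29    0.0572] [ 0.484 -0.326  0.05 ] [ 0.536 -0.253  0.062]
cap 972 [ 0.5109 -0.2897  0.0277] [ 0.4529 -0.341   0.0224] [ 0.5616 -0.2321  0.0384]
((511.269287109375, -288.8974609375), (11.801283836364746, 85.34852600097656), 33.86573791503906)
side bar 186 [ 0.5028 -0.2872  0.0572] [ 0.479 -0.322  0.05 ] [ 0.526 -0.252  0.065]
cap 812 [ 0.4979 -0.2904  0.0292] [ 0.4491 -0.338   0.0223] [ 0.5596 -0.232   0.0364]
((502.8539733886719, -286.8854675292969), (15.37224006652832, 80.35702514648438), 30.386194229125977)
scene [0.48712361 0.00542254 0.07901895]
rim 313 (504.420654296875, -21.767345428466797) 55.478729248046875 0.10413352481691482
side [ 0.50765398 -0.01762982  0.08110858]
rim 456 (500.18157958984375, -20.834505081176758) 58.3734016418457 0.1054100610513863
rim 3301 (502.2683410644531, -22.155277252197266) 56.46755599975586 0.10203654577717505
```

View pics/crop1.png

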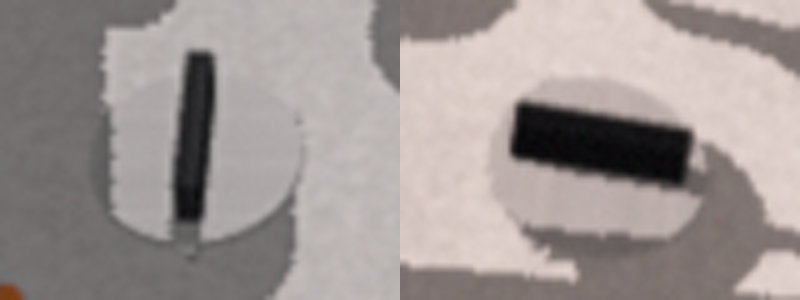

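View pics/can1.png

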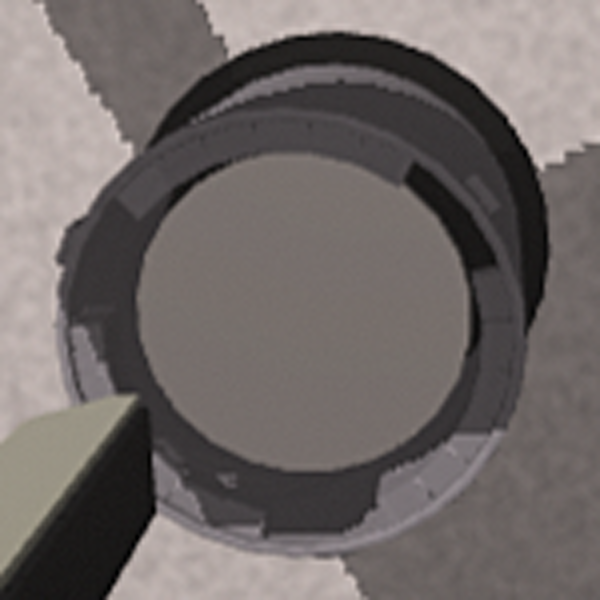

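The crop confirms it: an aluminium cap with a black bar. In the wrist view the canister's gaps are at upper right (crop 450,220), left (85,270) and bottom (300,515). Now I measure the gap angles and the lid's bar and nub.

```bash
python3 - <<'E'
from h import *
import pickle
S=pickle.load(open("scene0.pkl","rb"));D=pickle.load(open("side0.pkl","rb"));W=pickle.load(open("wrist0.pkl","rb"))
ci,im,d=W
# polar unwrap about centre at z=.098 (lug tops)
c=np.array([.5023,-.0222])
n=720
th=np.deg2rad(np.arange(n)/2)
rs=np.linspace(.036,.058,45)
def unwrap(W,z,c,rs):
    ci,im,d=W
    K=np.array(ci["intrinsics"]);R=np.array(ci["R"]);t=np.array(ci["t"])
    T,RR=np.meshgrid(th,rs)
    X=np.stack([c[0]+RR*np.cos(T),c[1]+RR*np.sin(T),np.full_like(T,z)],-1)
    p=(X@R.T+t)@K.T; uv=(p[...,:2]/p[...,2:]).astype(np.float32)
    return cv2.remap(im,uv[...,0],uv[...,1],cv2.INTER_LINEAR),cv2.remap(d,uv[...,0],uv[...,1],cv2.INTER_NEAREST),X,uv
u,dd,X,uv=unwrap(W,.099,c,rs)
K=np.array(ci["intrinsics"]);R=np.array(ci["R"]);t=np.array(ci["t"])
uvi=np.rint(uv)
h=((np.dstack([uvi,np.ones(uvi.shape[:2])])@np.linalg.inv(K).T*dd[...,None]-t)@R)[...,2]
cv2.imwrite("pics/unw.png",np.vstack([cv2.resize(u,(720,180)),cv2.resize(cv2.applyColorMap(np.clip((h-.06)/.045*255,0,255).astype(np.uint8),2),(720,180))]))
for r in (.045,.047): 
    i=np.argmin(abs(rs-r)); print(r,[(k/2,int(h[i,k]*1000)) for k in range(0,n,8)])
# plate
for q in [(217,215),(235,225),(200,200),(230,195)]:print("plate",dep(ci,*q,d[q[1],q[0]]).round(4))
E
```

```text
0.045 [(0.0, 97), (4.0, 98), (8.0, 95), (12.0, 97), (16.0, 96), (20.0, 97), (24.0, 9), (28.0, 8), (32.0, 11), (36.0, 9), (40.0, 11), (44.0, 8), (48.0, 10), (52.0, 76), (56.0, 97), (60.0, 97), (64.0, 98), (68.0, 98), (72.0, 97), (76.0, 98), (80.0, 96), (84.0, 97), (88.0, 98), (92.0, 97), (96.0, 97), (100.0, 97), (104.0, 98), (108.0, 98), (112.0, 98), (116.0, 97), (120.0, 97), (124.0, 97), (128.0, 97), (132.0, 97), (136.0, 384), (140.0, 57), (144.0, 64), (148.0, 70), (152.0, 68), (156.0, 70), (160.0, 73), (164.0, 76), (168.0, 77), (172.0, 91), (176.0, 99), (180.0, 97), (184.0, 98), (188.0, 98), (192.0, 97), (196.0, 98), (200.0, 221), (204.0, 226), (208.0, 225), (212.0, 227), (216.0, 224), (220.0, 220), (224.0, 97), (228.0, 98), (232.0, 98), (236.0, 97), (240.0, 97), (244.0, 98), (248.0, 96), (252.0, 97), (256.0, 98), (260.0, 96), (264.0, 87), (268.0, 87), (272.0, 87), (276.0, 86), (280.0, 87), (284.0, 84), (288.0, 88), (292.0, 86), (296.0, 99), (300.0, 98), (304.0, 98), (308.0, 99), (312.0, 97), (316.0, 98), (320.0, 97), (324.0, 98), (328.0, 98), (332.0, 97), (336.0, 97), (340.0, 97), 
[... 628 characters left out ...]
84.0, 97), (188.0, 98), (192.0, 97), (196.0, 97), (200.0, 223), (204.0, 227), (208.0, 229), (212.0, 230), (216.0, 225), (220.0, 221), (224.0, 97), (228.0, 97), (232.0, 97), (236.0, 99), (240.0, 98), (244.0, 99), (248.0, 97), (252.0, 96), (256.0, 99), (260.0, 92), (264.0, 90), (268.0, 91), (272.0, 92), (276.0, 91), (280.0, 92), (284.0, 89), (288.0, 90), (292.0, 91), (296.0, 99), (300.0, 96), (304.0, 97), (308.0, 98), (312.0, 97), (316.0, 97), (320.0, 98), (324.0, 98), (328.0, 98), (332.0, 97), (336.0, 96), (340.0, 97), (344.0, 99), (348.0, 97), (352.0, 98), (356.0, 98)]
plate [ 0.4943 -0.0183  0.0794]
plate [ 0.5113 -0.0284  0.0792]
plate [ 0.4789 -0.0033  0.08  ]
plate [0.5075 0.0015 0.0796]
```

View pics/unw.png

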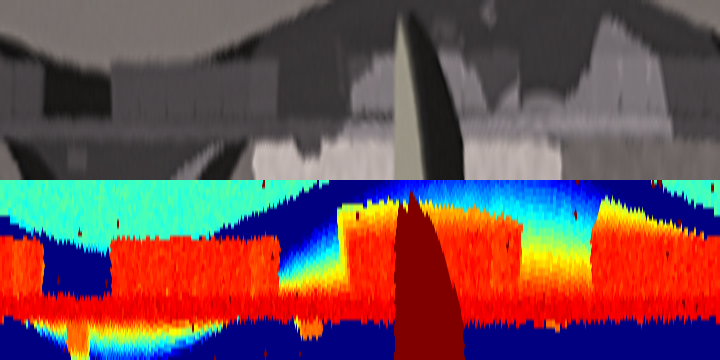

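```bash
python3 -m pendant '[-0.17,-1,0,0,0,0,-0.17,-1,0,0,0,0,-0.17,-1,0,0,0,0,-0.17,-1,0,0,0,0,-0.17,-1,0,0,0,0]' 1; python3 -m pendant '[-0.17,-1,0,0,0,0,-0.17,-1,0,0,0,0,-0.17,-1,0,0,0,0,-0.17,-1,0,0,0,0,-0.17,-1,0,0,0,0]'; python3 -m pendant '[0,0,0,0,0,0,0,0,0,0,0,0,0,0,0,0,0,0,0,0,0,0,0,0,0,0,0,0,0,0]'
python3 - <<'E'
from h import *
import pickle
from scipy.spatial.transform import Rotation as Ro
s=st(); print(Ro.from_rotvec(s['ee_rot']).as_matrix().round(3))
ci=camera_info("wrist"); im,d=grab_frame("wrist"); cv2.imwrite("pics/w1.png",im); pickle.dump((ci,im,d),open("w1.pkl","wb"))
E
```

```text
time: 0.57
tcp_pos: [0.5283, -0.126, 0.2185]
ee_rot: [1.209, 1.21, -1.209]
ft_force: [-1.1, -0.1, -0.2]
gripper_width: 0.0932
time: 0.98
tcp_pos: [0.507, -0.2511, 0.2185]
ee_rot: [1.209, 1.21, -1.209]
ft_force: [0.3, 0.1, 0.4]
gripper_width: 0.093
time: 1.4
tcp_pos: [0.5077, -0.2491, 0.2187]
ee_rot: [1.208, 1.21, -1.208]
ft_force: [1.0, -0.5, -0.4]
gripper_width: 0.0932
{'time': 1.4, 'qpos': [-0.5384, 0.3788, 1.6108, 0.0001, 1.152, -0.5396], 'qvel': [-0.0031, 0.0011, -0.0037, -0.0016, 0.0008, -0.0013], 'joint_torque': [-0.2686, -51.4027, -28.7051, 0.0503, 0.0533, 0.008], 'tcp_pos': [0.5077, -0.2491, 0.2187], 'ee_rot': [1.2085, 1.2098, -1.2083], 'ft_force': [1.0314, -0.4967, -0.411], 'torque': [-0.0129, 0.0218, -0.0148], 'gripper_width': 0.0932}
[[ 0.     1.     0.001]
 [ 0.     0.001 -1.   ]
 [-1.     0.    -0.   ]]
```

View pics/w1.png

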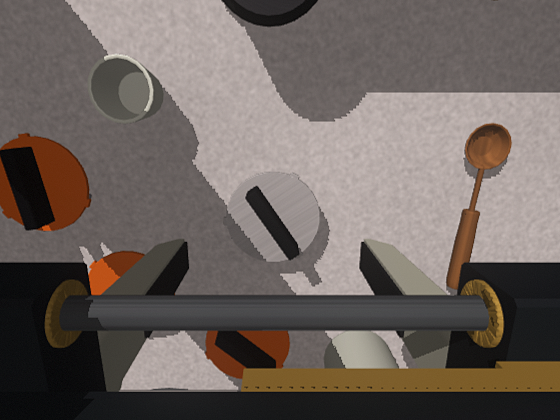

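The lid is at (272,218), with the bar running from upper left to lower right and small rim nubs visible. Measuring it.

```bash
python3 - <<'E'
from h import *
import pickle
ci,im,d=pickle.load(open("w1.pkl","rb"))
K=np.array(ci["intrinsics"]);R=np.array(ci["R"]);t=np.array(ci["t"])
H,Wd=d.shape; v,u=np.mgrid[:H,:Wd]
uvw=np.dstack([u,v,np.ones_like(u)]).astype(float)
X=(uvw@np.linalg.inv(K).T*d[...,None]-t)@R
roi=np.zeros(d.shape,bool);roi[165:275,215:335]=True
dark=(im.max(2)<60)&roi&(X[...,2]>.05)&(X[...,2]<.07)
mc=max(cv2.findContours(dark.astype(np.uint8),0,2)[0],key=cv2.contourArea)
pts=np.array([ray(ci,*p[0],.059)[:2] for p in mc])
print("bar top",cv2.minAreaRect((pts*1000).astype(np.float32)), X[dark][:,2].mean())
cap=roi&(X[...,2]>.02)&(X[...,2]<.04)
print("cap z",X[cap][:,2].mean())
al=(roi&(X[...,2]>.02)&(X[...,2]<.07)).astype(np.uint8)
mc=max(cv2.findContours(al,0,2)[0],key=cv2.contourArea)
p=np.array([ray(ci,*q[0],.029)[:2] for q in mc])*1000
hull=cv2.convexHull(p.astype(np.float32))
print("enc",cv2.minEnclosingCircle(p.astype(np.float32)))
A=np.c_[p*2,np.ones(len(p))];b=(p**2).sum(1)
for _ in range(4):
    s=np.linalg.lstsq(A,b,rcond=None)[0]; r=np.sqrt(s[2]+s[0]**2+s[1]**2); e=np.hypot(*(p-s[:2]).T)-r; k=abs(e)<2; A=A[k];b=b[k];p=p[k]
print("fit",s[:2],r)
c=s[:2]/1000
pic=cv2.resize(im[165:285,210:340],(650,600),interpolation=cv2.INTER_CUBIC);cv2.imwrite("pics/lidc.png",pic)
# polar view
th=np.deg2rad(np.arange(720)/2);rs=np.linspace(.035,.060,50)
T,RR=np.meshgrid(th,rs);Y=np.stack([c[0]+RR*np.cos(T),c[1]+RR*np.sin(T),np.full_like(T,.029)],-1)
q=(Y@R.T+t)@K.T;uv=(q[...,:2]/q[...,2:]).astype(np.float32)
cv2.imwrite("pics/lidu.png",cv2.resize(cv2.remap(im,uv[...,0],uv[...,1],1),(720,300)))
E
```

```text
bar top ((505.9901428222656, -284.3177185058594), (14.35627269744873, 83.8419189453125), 33.6976203918457) 0.05823414237318372
cap z 0.028901926075158648
enc ((505.58306884765625, -285.92626953125), 55.919578552246094)
fit [ 505.54003991 -286.02312665] 52.33467016664855
```

View pics/lidc.png

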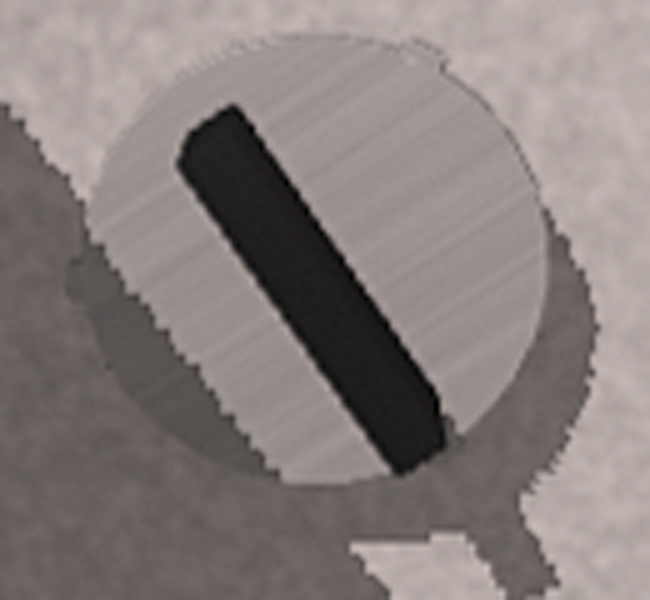

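View pics/lidu.png

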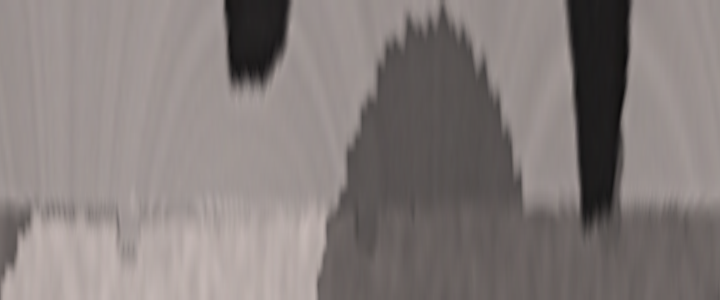

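```bash
python3 - <<'E'
from h import *
import pickle
for f in ("scene0","side0"):
    ci,im,d=pickle.load(open(f+".pkl","rb"))
    K=np.array(ci["intrinsics"]);R=np.array(ci["R"]);t=np.array(ci["t"])
    H,W=d.shape;v,u=np.mgrid[:H,:W]
    X=(np.dstack([u,v,np.ones_like(u)])@np.linalg.inv(K).T*d[...,None]-t)@R
    m=(X[...,2]>.02)&(X[...,2]<.25)&(abs(X[...,0]-.5)<.3)&(X[...,1]<.0)&(X[...,1]>-.6)&(d>0)
    n,l,s,_=cv2.connectedComponentsWithStats(m.astype(np.uint8))
    for i in range(1,n):
        if s[i,4]>80: p=X[l==i]; print(f,s[i].tolist(),p.min(0).round(3),p.max(0).round(3),im[l==i].mean(0).round())
E
```

```text
scene0 [248, 197, 40, 47, 1294] [ 0.45  -0.081  0.02 ] [ 0.56  -0.     0.102] [101.  99. 102.]
scene0 [123, 221, 40, 34, 942] [ 0.2   -0.303  0.021] [ 0.305 -0.194  0.063] [29. 53. 91.]
scene0 [186, 220, 23, 24, 361] [ 0.328 -0.184  0.02 ] [ 0.396 -0.118  0.054] [118. 124. 124.]
scene0 [332, 257, 16, 18, 114] [ 0.724 -0.06   0.02 ] [ 0.746 -0.     0.03 ] [ 72.  92. 109.]
scene0 [110, 268, 44, 35, 1184] [ 0.284 -0.436  0.02 ] [ 0.391 -0.328  0.062] [31. 57. 98.]
scene0 [188, 270, 42, 41, 1217] [ 0.453 -0.341  0.02 ] [ 0.562 -0.232  0.062] [136. 136. 140.]
scene0 [18, 284, 118, 107, 3615] [ 0.211 -0.6    0.02 ] [ 0.515 -0.541  0.204] [95. 94. 95.]
scene0 [130, 310, 82, 90, 3790] [ 0.421 -0.538  0.02 ] [ 0.668 -0.397  0.137] [ 81.  95. 111.]
side0 [343, 187, 18, 14, 93] [ 0.716 -0.06   0.02 ] [ 0.739 -0.     0.03 ] [ 59.  93. 123.]
side0 [275, 199, 41, 49, 1380] [ 0.446 -0.079  0.02 ] [ 0.557 -0.     0.105] [ 99.  98. 107.]
side0 [350, 270, 46, 36, 1263] [ 0.449 -0.338  0.021] [ 0.56  -0.232  0.067] [113. 115. 124.]
side0 [452, 270, 50, 61, 2206] [ 0.567 -0.535  0.02 ] [ 0.658 -0.446  0.139] [109. 119. 125.]
side0 [277, 273, 26, 28, 436] [ 0.328 -0.183  0.02 ] [ 0.392 -0.118  0.054] [137. 149. 156.]
side0 [397, 318, 49, 43, 1624] [ 0.421 -0.502  0.02 ] [ 0.528 -0.394  0.063] [  9.  43. 101.]
side0 [261, 322, 48, 44, 1617] [ 0.2   -0.301  0.021] [ 0.302 -0.193  0.064] [  8.  44. 104.]
side0 [329, 333, 51, 48, 1765] [ 0.281 -0.434  0.022] [ 0.388 -0.326  0.066] [  8.  53. 126.]
side0 [400, 340, 99, 80, 3449] [ 0.261 -0.6    0.091] [ 0.509 -0.54   0.204] [107. 106. 111.]
```

```bash
python3 -m pendant '[-0.02,-0.29,-0.5,0,0,0.98,-0.02,-0.29,-0.5,0,0,0.98,-0.02,-0.29,-0.5,0,0,0.98,-0.02,-0.29,-0.5,0,0,0.98,0,-0.29,-0.5,0,0,0.98]' 0.55;  python3 -m pendant '[0,0,-0.6,0,0,0,0,0,-0.6,0,0,0,0,0,-0.6,0,0,0,0,0,0,0,0,0,0,0,0,0,0,0]'
python3 - <<'E'
from h import *
import pickle
from scipy.spatial.transform import Rotation as Ro
s=st(); print(Ro.from_rotvec(s['ee_rot']).as_matrix().round(3))
ci=camera_info("wrist"); im,d=grab_frame("wrist"); cv2.imwrite("pics/w2.png",im)
E
```

```text
time: 1.87
tcp_pos: [0.5056, -0.286, 0.1556]
ee_rot: [0.761, 1.433, -0.761]
ft_force: [-0.1, -0.4, 0.3]
gripper_width: 0.0643
time: 2.28
tcp_pos: [0.5054, -0.2857, 0.111]
ee_rot: [0.766, 1.433, -0.766]
ft_force: [0.0, -0.0, -0.1]
gripper_width: 0.0512
{'time': 2.2833, 'qpos': [-0.5947, 0.5343, 1.6626, -0.0, 0.9458, -1.1832], 'qvel': [-0.0017, -0.0247, -0.0195, 0.0001, 0.0068, -0.0021], 'joint_torque': [-0.0626, -54.1291, -23.6125, 0.0104, -0.0583, 0.0012], 'tcp_pos': [0.5054, -0.2857, 0.111], 'ee_rot': [0.7659, 1.4328, -0.7657], 'ft_force': [0.0329, -0.0478, -0.0739], 'torque': [-0.0001, 0.002, 0.0498], 'gripper_width': 0.0512}
[[-0.001  0.832  0.555]
 [ 0.001  0.555 -0.832]
 [-1.    -0.    -0.001]]
```

View pics/w2.png

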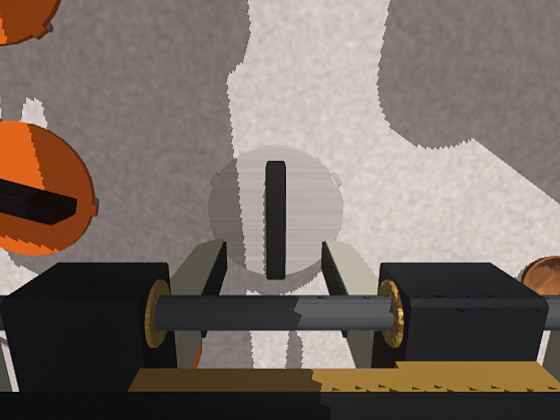

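Bar upright and centred (col 276) between the fingers (225–322). Descending and closing on it.

```bash
python3 -m pendant '[0,0,-0.9,0,0,0,0,0,-0.9,0,0,0,0,0,-0.7,0,0,0,0,0,-0.4,0,0,0,0,0,-0.18,0,0,0]';  python3 -m pendant '[0,0,0,0,0,0,0,0,0,0,0,0,0,0,0,0,0,0,0,0,0,0,0,0,0,0,0,0,0,0]' 0;python3 -m pendant '[0,0,0,0,0,0,0,0,0,0,0,0,0,0,0,0,0,0,0,0,0,0,0,0,0,0,0,0,0,0]';python3 -c "from h import *;st()"
```

```text
time: 2.75
tcp_pos: [0.5055, -0.2861, 0.0337]
ee_rot: [0.766, 1.432, -0.766]
ft_force: [0.2, -0.7, -0.4]
gripper_width: 0.0512
time: 3.17
tcp_pos: [0.5058, -0.2864, 0.0349]
ee_rot: [0.766, 1.43, -0.766]
ft_force: [-0.1, -0.7, 0.1]
gripper_width: 0.022
time: 3.58
tcp_pos: [0.5059, -0.2865, 0.0345]
ee_rot: [0.766, 1.43, -0.766]
ft_force: [1.6, 0.8, 5.2]
gripper_width: 0.0136
{'time': 3.5833, 'qpos': [-0.5954, 0.6486, 1.6956, 0.0001, 0.7963, -1.1833], 'qvel': [-0.0003, 0.0004, -0.0003, -0.0005, 0.0005, -0.0013], 'joint_torque': [-0.3295, -55.5731, -19.2739, -0.1425, 0.4327, -0.0553], 'tcp_pos': [0.5059, -0.2865, 0.0345], 'ee_rot': [0.766, 1.4305, -0.7661], 'ft_force': [1.5984, 0.7766, 5.1678], 'torque': [-0.0764, -0.3524, -0.101], 'gripper_width': 0.0136}
```

```bash
python3 -m pendant '[0,0,0.5,0,0,0,0,0,1,0,0,0,0,0,1,0,0,0,0,0,1,0,0,0,0,0,1,0,0,0]';python3 -m pendant '[0,0,1,0,0,0,0,0,0.8,0,0,0,0,0.3,0.3,0,0,-0.25,0,0.6,0,0,0,-0.5,0,0.8,0,0,0,-0.5]';python3 -m pendant '[0,0.9,0,0,0,-0.5,-0.03,0.9,0,0,0,-0.5,-0.03,0.9,0,0,0,-0.5,-0.03,0.9,0,0,0,-0.5,-0.03,0.9,0,0,0,-0.575]';python3 -m pendant '[-0.03,0.9,0,0,0,0,0,0.9,0,0,0,0,0,0.9,0,0,0,0,0,0.8,0,0,0,0,0,0.5,0,0,0,0]';python3 -m pendant '[0,0.3,0,0,0,0,0,0,0,0,0,0,0,0,0,0,0,0,0,0,0,0,0,0,0,0,0,0,0,0]'
python3 - <<'E'
from h import *
import pickle
from scipy.spatial.transform import Rotation as Ro
s=st(); print(Ro.from_rotvec(s['ee_rot']).as_matrix().round(3))
for n in ["scene","side","wrist"]:
    ci=camera_info(n); im,d=grab_frame(n); cv2.imwrite(f"pics/{n}3.png",im); pickle.dump((ci,im,d),open(f"{n}3.pkl","wb"))
a=cv2.imread("pics/scene3.png")[130:270,190:350];b=cv2.imread("pics/side3.png")[130:270,215:375]
cv2.imwrite("pics/c3.png",np.hstack([cv2.resize(a,(400,350)),cv2.resize(b,(400,350))]))
E
```

```text
time: 4.0
tcp_pos: [0.5046, -0.2857, 0.1478]
ee_rot: [0.766, 1.434, -0.766]
ft_force: [0.5, 0.3, -4.2]
gripper_width: 0.0139
time: 4.42
tcp_pos: [0.5048, -0.2438, 0.1998]
ee_rot: [0.884, 1.384, -0.884]
ft_force: [0.4, -0.1, -4.8]
gripper_width: 0.0136
time: 4.83
tcp_pos: [0.5014, -0.1299, 0.1991]
ee_rot: [1.115, 1.268, -1.117]
ft_force: [0.7, 0.2, -3.6]
gripper_width: 0.0138
time: 5.25
tcp_pos: [0.5008, -0.0295, 0.1992]
ee_rot: [1.113, 1.269, -1.114]
ft_force: [0.0, 0.4, -4.0]
gripper_width: 0.0136
time: 5.67
tcp_pos: [0.5017, -0.0245, 0.1991]
ee_rot: [1.114, 1.267, -1.115]
ft_force: [-0.7, -0.8, -4.3]
gripper_width: 0.0137
{'time': 5.6667, 'qpos': [-0.1415, 0.2873, 1.7938, -0.0002, 1.0606, -0.2694], 'qvel': [0.0019, 0.0003, 0.0009, -0.0015, 0.0011, 0.0029], 'joint_torque': [0.2589, -46.6622, -28.5741, 0.0682, 0.0423, -0.009], 'tcp_pos': [0.5017, -0.0245, 0.1991], 'ee_rot': [1.1142, 1.2671, -1.1146], 'ft_force': [-0.6718, -0.7553, -4.2694], 'torque': [0.0054, -0.011, 0.0341], 'gripper_width': 0.0137}
[[-0.     0.992  0.128]
 [-0.     0.128 -0.992]
 [-1.    -0.     0.   ]]
```

View pics/c3.png

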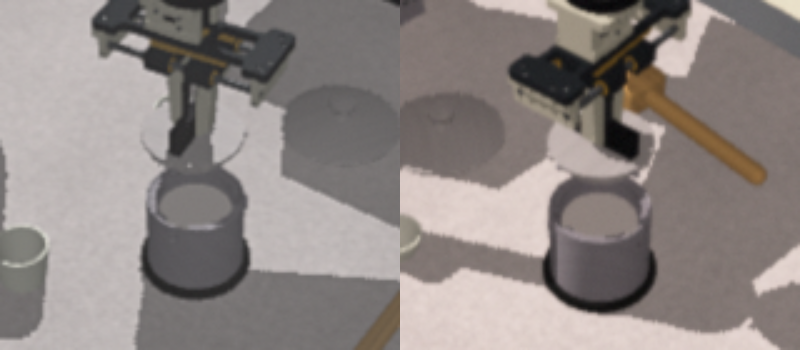

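View pics/wrist3.png

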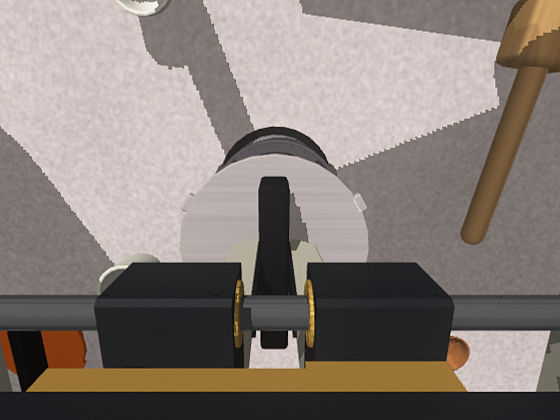

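The lid hangs level over the canister, bar at col 274. I measure the lid's centre and yaw in hand.

```bash
python3 - <<'E'
from h import *
import pickle
ci,im,d=pickle.load(open("wrist3.pkl","rb"))
K=np.array(ci["intrinsics"]);R=np.array(ci["R"]);t=np.array(ci["t"])
H,Wd=d.shape; v,u=np.mgrid[:H,:Wd]
X=(np.dstack([u,v,np.ones_like(u)])@np.linalg.inv(K).T*d[...,None]-t)@R
roi=np.zeros(d.shape,bool);roi[140:262,165:385]=True
g=im.astype(int)
m=roi&(X[...,2]>.183)&(X[...,2]<.203)
p=X[m];cf=np.linalg.lstsq(np.c_[p[:,:2],np.ones(len(p))],p[:,2],rcond=None)[0];zz=p[:,2].mean();print("cap n",len(p),"z",zz,"tilt",cf[:2])
mm=(roi&(X[...,2]>.183)&(X[...,2]<.24)).astype(np.uint8)
mc=max(cv2.findContours(mm,0,2)[0],key=cv2.contourArea)[:,0]
mc=mc[(mc[:,1]<235)&(mc[:,1]>142)]
for z in (zz,):
    q=np.array([ray(ci,*a,z)[:2] for a in mc])*1000
    A=np.c_[q*2,np.ones(len(q))];b=(q**2).sum(1);Q=q
    for _ in range(5):
        s=np.linalg.lstsq(A,b,rcond=None)[0]; r=np.sqrt(s[2]+s[0]**2+s[1]**2); e=np.hypot(*(Q-s[:2]).T)-r; k=abs(e)<1.2; A=A[k];b=b[k];Q=Q[k]
    print("fit",s[:2],r,len(Q))
    for w in [(186,202),(361,202)]:
        a=ray(ci,*w,z)[:2]*1000-s[:2]; print("nub",np.rad2deg(np.arctan2(a[1],a[0])),np.hypot(*a))
dk=roi&(im.max(2)<45)&(X[...,2]>.21)
mc=max(cv2.findContours(dk.astype(np.uint8),0,2)[0],key=cv2.contourArea)[:,0]
q=np.array([ray(ci,*a,zz+.03)[:2] for a in mc])*1000
print("bar",cv2.minAreaRect(q.astype(np.float32)))
E
```

```text
cap n 13217 z 0.1932785752016034 tilt [0.00129409 0.00087481]
fit [501.12515682 -24.25064607] 52.56995942823052 92
nub 157.1798195809857 54.49468357238352
nub 37.720999836282736 54.13982154755761
bar ((497.7315979003906, 0.9256591796875), (16.249401092529297, 37.62728500366211), 7.354374408721924)
```

```bash
python3 - <<'E'
from h import *
import pickle
for f in ("wrist0","scene0","side0"):
    ci,im,d=pickle.load(open(f+".pkl","rb"))
    K=np.array(ci["intrinsics"]);R=np.array(ci["R"]);t=np.array(ci["t"])
    H,Wd=d.shape; v,u=np.mgrid[:H,:Wd]
    X=(np.dstack([u,v,np.ones_like(u)])@np.linalg.inv(K).T*d[...,None]-t)@R
    m=(d>0)&(X[...,2]>.095)&(X[...,2]<.106)&(np.hypot(X[...,0]-.502,X[...,1]+.022)<.065)
    q=np.array([ray(ci,a,b,.0995)[:2] for b,a in np.argwhere(m)])*1000
    c=np.array([502.,-22.])
    # outermost ring pts per angle bin, radius 50.5..53.5 ring mean by iterating
    for _ in range(8):
        rel=q-c;r=np.hypot(*rel.T);th=np.arctan2(rel[:,1],rel[:,0])
        bins=((th+np.pi)/(2*np.pi)*60).astype(int)%60
        pts=[]
        for k in range(60):
            s=bins==k
            if s.sum()>(2): pts.append(q[s][np.argmax(r[s])])
        pts=np.array(pts);Q=pts
        for _ in range(6):
            s=np.linalg.lstsq(np.c_[Q*2,np.ones(len(Q))],(Q**2).sum(1),rcond=None)[0];rr=np.sqrt(s[2]+s[0]**2+s[1]**2);e=np.hypot(*(pts-s[:2]).T)-rr;Q=pts[abs(e)<1.5]
        c=s[:2]
    print(f,c,rr,len(Q),len(pts))
E
```

```text
wrist0 [502.23855109 -21.99810541] 53.40620084930603 52 57
scene0 [505.88671512 -24.66278976] 53.464437276372244 46 56
side0 [501.54813972 -22.04809855] 53.370242228360034 39 57
```

```bash
python3 -m pendant '[0.03,0.09,-0.6,0,0,0,0,0,-0.7,0,0,0,0,0,-0.6,0,0,0,0,0,-0.4,0,0,0,0,0,-0.1,0,0,0]';python3 -m pendant '[0,0,-0.12,0,0,0,0,0,-0.12,0,0,0,0,0,-0.12,0,0,0,0,0,-0.1,0,0,0,0,0,0,0,0,0]';python3 -c "from h import *;st()"
```

```text
time: 6.23
tcp_pos: [0.5018, -0.0216, 0.1377]
ee_rot: [1.113, 1.269, -1.115]
ft_force: [-0.7, -0.9, -4.7]
gripper_width: 0.0134
time: 6.65
tcp_pos: [0.5025, -0.0215, 0.1275]
ee_rot: [1.114, 1.268, -1.114]
ft_force: [-0.2, -0.5, -4.3]
gripper_width: 0.0136
{'time': 6.65, 'qpos': [-0.1353, 0.3871, 1.8572, 0.0, 0.8973, -0.2643], 'qvel': [0.0005, -0.0064, -0.0058, -0.0003, 0.0104, 0.0027], 'joint_torque': [-0.0219, -49.0362, -25.2441, 0.0591, -0.106, 0.0004], 'tcp_pos': [0.5025, -0.0215, 0.1275], 'ee_rot': [1.1136, 1.2675, -1.1137], 'ft_force': [-0.2232, -0.5168, -4.3483], 'torque': [0.0169, 0.0479, 0.0509], 'gripper_width': 0.0136}
```

No contact yet with the underside at ~93 mm, so the pins are going into the gaps. Continuing gently.

```bash
python3 -m pendant '[0,0,-0.1,0,0,0,0,0,-0.1,0,0,0,0,0,-0.1,0,0,0,0,0,-0.06,0,0,0,0,0,0,0,0,0]';python3 -m pendant '[0,0,-0.02,0,0,0,0,0,-0.02,0,0,0,0,0,-0.02,0,0,0,0,0,0,0,0,0,0,0,0,0,0,0]';python3 -c "from h import *;st()"
```

```text
time: 7.07
tcp_pos: [0.5023, -0.0215, 0.1183]
ee_rot: [1.113, 1.268, -1.114]
ft_force: [0.1, -0.2, -3.5]
gripper_width: 0.0137
time: 7.48
tcp_pos: [0.5025, -0.0215, 0.1171]
ee_rot: [1.114, 1.267, -1.114]
ft_force: [0.7, 0.6, -4.1]
gripper_width: 0.0138
{'time': 7.4833, 'qpos': [-0.1353, 0.4032, 1.8645, 0.0, 0.8738, -0.2643], 'qvel': [-0.0023, -0.0016, -0.0017, 0.0005, -0.0, -0.0004], 'joint_torque': [-0.0, -49.3171, -24.4034, 0.0564, 0.0298, -0.0001], 'tcp_pos': [0.5025, -0.0215, 0.1171], 'ee_rot': [1.1137, 1.2674, -1.1137], 'ft_force': [0.6735, 0.6217, -4.1015], 'torque': [0.0335, -0.0022, 0.0156], 'gripper_width': 0.0138}
```

```bash
python3 -m pendant '[0,0,-0.02,0,0,0,0,0,-0.02,0,0,0,0,0,0,0,0,0,0,0,0,0,0,0,0,0,0,0,0,0]';python3 -m pendant '[0,0,-0.02,0,0,0,0,0,-0.02,0,0,0,0,0,0,0,0,0,0,0,0,0,0,0,0,0,0,0,0,0]';python3 -m pendant '[0,0,-0.01,0,0,0,0,0,-0.01,0,0,0,0,0,0,0,0,0,0,0,0,0,0,0,0,0,0,0,0,0]'
```

```text
time: 7.9
tcp_pos: [0.5025, -0.0215, 0.1161]
ee_rot: [1.114, 1.267, -1.114]
ft_force: [0.5, 0.0, -4.1]
gripper_width: 0.014
time: 8.32
tcp_pos: [0.5025, -0.0215, 0.1151]
ee_rot: [1.114, 1.267, -1.114]
ft_force: [-0.2, 0.4, -4.2]
gripper_width: 0.0138
time: 8.73
tcp_pos: [0.5025, -0.0215, 0.1146]
ee_rot: [1.114, 1.267, -1.114]
ft_force: [0.8, 0.3, -3.4]
gripper_width: 0.014
```

```bash
python3 -m pendant '[0,0,-0.01,0,0,0,0,0,-0.01,0,0,0,0,0,0,0,0,0,0,0,0,0,0,0,0,0,0,0,0,0]';python3 -m pendant '[0,0,-0.01,0,0,0,0,0,0,0,0,0,0,0,0,0,0,0,0,0,0,0,0,0,0,0,0,0,0,0]'
```

```text
time: 9.15
tcp_pos: [0.5026, -0.0215, 0.1142]
ee_rot: [1.114, 1.267, -1.114]
ft_force: [0.2, 0.9, -2.4]
gripper_width: 0.0135
time: 9.57
tcp_pos: [0.5025, -0.0215, 0.1139]
ee_rot: [1.114, 1.267, -1.114]
ft_force: [-1.1, -0.5, 0.7]
gripper_width: 0.0141
```

The lid rests on the plate (contact at TCP z≈0.1143, its weight now carried). Turning clockwise.

```bash
python3 -m pendant '[0,0,0,0,0,-0.3,0,0,0,0,0,-0.4,0,0,0,0,0,-0.4,0,0,0,0,0,-0.3,0,0,0,0,0,0]';python3 -c "from h import *;st()";python3 -m pendant '[0,0,0,0,0,-0.3,0,0,0,0,0,-0.3,0,0,0,0,0,-0.3,0,0,0,0,0,-0.3,0,0,0,0,0,0]'; python3 -c "from h import *;st()"
```

```text
time: 9.98
tcp_pos: [0.5027, -0.0216, 0.114]
ee_rot: [1.239, 1.189, -1.239]
ft_force: [0.1, -0.1, -0.1]
gripper_width: 0.014
{'time': 9.9833, 'qpos': [-0.1354, 0.4083, 1.8665, -0.0001, 0.8664, -0.0947], 'qvel': [0.0, -0.0008, 0.0009, 0.0011, 0.005, -0.0703], 'joint_torque': [0.1434, -47.6769, -23.2657, 0.1186, -0.0762, 0.6575], 'tcp_pos': [0.5027, -0.0216, 0.114], 'ee_rot': [1.2392, 1.1893, -1.2388], 'ft_force': [0.1433, -0.137, -0.0948], 'torque': [-0.0951, 0.0684, -0.0541], 'gripper_width': 0.014}
time: 10.4
tcp_pos: [0.5026, -0.0215, 0.114]
ee_rot: [1.343, 1.117, -1.343]
ft_force: [0.5, -0.4, 0.7]
gripper_width: 0.0137
{'time': 10.4, 'qpos': [-0.1353, 0.4083, 1.8666, -0.0001, 0.8664, 0.0481], 'qvel': [-0.0011, 0.0021, 0.0021, 0.0018, 0.005, -0.0602], 'joint_torque': [0.1344, -47.5933, -23.2776, 0.1087, -0.1313, 0.6065], 'tcp_pos': [0.5026, -0.0215, 0.114], 'ee_rot': [1.3431, 1.1166, -1.3428], 'ft_force': [0.5263, -0.3905, 0.6965], 'torque': [-0.098, 0.0817, -0.0613], 'gripper_width': 0.0137}
```

```bash
cat > t.py <<'E'
from h import *
from scipy.spatial.transform import Rotation as Ro
s=status.get_state();M=Ro.from_rotvec(s['ee_rot']).as_matrix()
print("t%.2f z%.4f jawyaw%.1f turned%.1f F%s T%s j6 %.3f j6t %.2f"%(s['time'],s['tcp_pos'][2],np.rad2deg(np.arctan2(M[1,1],M[0,1])),np.rad2deg(s['qpos'][5]-s['qpos'][0])-(-7.35),np.round(s['ft_force'],1),np.round(s['torque'],3),s['qpos'][5],s['joint_torque'][5]))
E
python3 -m pendant '[0,0,0,0,0,-0.15,0,0,0,0,0,-0.15,0,0,0,0,0,-0.15,0,0,0,0,0,0,0,0,0,0,0,0]'>/dev/null; python3 t.py;python3 -m pendant '[0,0,0,0,0,-0.15,0,0,0,0,0,-0.15,0,0,0,0,0,-0.1,0,0,0,0,0,0,0,0,0,0,0,0]'>/dev/null; python3 t.py
```

```text
t10.82 z0.1139 jawyaw-13.6 turned20.9 F[-0.4 -0.1  0.5] T[-0.112 -0.097 -0.081] j6 0.101 j6t 0.08
t11.23 z0.1139 jawyaw-16.3 turned23.7 F[ 1.1 -0.5  1.5] T[-0.093 -0.046 -0.016] j6 0.150 j6t 0.07
```

```bash
python3 -m pendant '[0,0,0,0,0,-0.15,0,0,0,0,0,-0.15,0,0,0,0,0,0,0,0,0,0,0,0,0,0,0,0,0,0]'>/dev/null; python3 t.py;python3 -m pendant '[0,0,0,0,0,-0.15,0,0,0,0,0,-0.15,0,0,0,0,0,0,0,0,0,0,0,0,0,0,0,0,0,0]'>/dev/null; python3 t.py;python3 -m pendant '[0,0,0,0,0,-0.15,0,0,0,0,0,-0.15,0,0,0,0,0,0,0,0,0,0,0,0,0,0,0,0,0,0]'>/dev/null; python3 t.py
```

```text
t11.65 z0.1139 jawyaw-18.4 turned25.7 F[ 0.5 -0.3  1.2] T[-0.138  0.046 -0.021] j6 0.186 j6t -0.01
t12.07 z0.1139 jawyaw-20.5 turned27.8 F[0.1 0.1 1. ] T[-0.129  0.035 -0.042] j6 0.222 j6t -0.01
t12.48 z0.1139 jawyaw-22.5 turned29.9 F[-0.  -1.4  0.7] T[-0.082  0.032 -0.026] j6 0.258 j6t -0.01
```

```bash
for i in 1; do python3 -m pendant '[0,0,0,0,0,-0.15,0,0,0,0,0,-0.15,0,0,0,0,0,0,0,0,0,0,0,0,0,0,0,0,0,0]'>/dev/null; python3 t.py;done;python3 -m pendant '[0,0,0,0,0,-0.15,0,0,0,0,0,-0.15,0,0,0,0,0,0,0,0,0,0,0,0,0,0,0,0,0,0]'>/dev/null; python3 t.py;python3 -m pendant '[0,0,0,0,0,-0.15,0,0,0,0,0,-0.15,0,0,0,0,0,0,0,0,0,0,0,0,0,0,0,0,0,0]'>/dev/null; python3 t.py
```

```text
t12.90 z0.1139 jawyaw-24.6 turned31.9 F[-0.4 -0.4  2.3] T[-0.055 -0.001 -0.051] j6 0.294 j6t -0.01
t13.32 z0.1139 jawyaw-26.6 turned34.0 F[-0.1 -1.   0.6] T[-0.04   0.094 -0.021] j6 0.330 j6t -0.01
t13.73 z0.1139 jawyaw-28.7 turned36.1 F[0.3 0.7 1. ] T[-0.128 -0.012 -0.044] j6 0.366 j6t -0.02
```

```bash
python3 -m pendant '[0,0,0,0,0,-0.15,0,0,0,0,0,-0.15,0,0,0,0,0,0,0,0,0,0,0,0,0,0,0,0,0,0]'>/dev/null; python3 t.py;python3 -m pendant '[0,0,0,0,0,-0.15,0,0,0,0,0,-0.15,0,0,0,0,0,0,0,0,0,0,0,0,0,0,0,0,0,0]'>/dev/null; python3 t.py;python3 -m pendant '[0,0,0,0,0,-0.15,0,0,0,0,0,-0.15,0,0,0,0,0,0,0,0,0,0,0,0,0,0,0,0,0,0]'>/dev/null; python3 t.py
```

```text
t14.15 z0.1139 jawyaw-30.8 turned38.1 F[-0.7 -0.   2.1] T[-0.09   0.035 -0.032] j6 0.402 j6t -0.02
t14.57 z0.1139 jawyaw-32.8 turned40.2 F[-0.2 -0.9  1.3] T[-0.108  0.1   -0.04 ] j6 0.438 j6t -0.02
t14.98 z0.1138 jawyaw-34.9 turned42.2 F[ 0.5 -0.3 -0.9] T[-0.027  0.101 -0.038] j6 0.474 j6t 0.01
```

```bash
python3 -m pendant '[0,0,0,0,0,-0.15,0,0,0,0,0,0,0,0,0,0,0,0,0,0,0,0,0,0,0,0,0,0,0,0]'>/dev/null; python3 t.py;python3 -m pendant '[0,0,0,0,0,-0.15,0,0,0,0,0,0,0,0,0,0,0,0,0,0,0,0,0,0,0,0,0,0,0,0]'>/dev/null; python3 t.py
```

```text
t15.40 z0.1138 jawyaw-35.9 turned43.3 F[-0.8  0.9 -2. ] T[-0.038  0.1    0.077] j6 0.492 j6t 0.06
t15.82 z0.1137 jawyaw-37.0 turned44.3 F[-0.2 -0.6 -4.7] T[-0.129  0.042  0.115] j6 0.510 j6t 0.14
```

Ramps bite at about 41–42° (Fz falling, Tz rising). The hand follows down.

```bash
python3 -m pendant '[0,0,-0.01,0,0,0,0,0,-0.008,0,0,0,0,0,0,0,0,0,0,0,0,0,0,0,0,0,0,0,0,0]'>/dev/null; python3 t.py;python3 -m pendant '[0,0,-0.006,0,0,-0.15,0,0,0,0,0,0,0,0,0,0,0,0,0,0,0,0,0,0,0,0,0,0,0,0]'>/dev/null; python3 t.py
```

```text
t16.23 z0.1136 jawyaw-37.0 turned44.3 F[-2.5  0.   1.1] T[-0.052  0.498  0.091] j6 0.510 j6t 0.13
t16.65 z0.1134 jawyaw-38.0 turned45.3 F[-0.8 -0.8  3.4] T[-0.122  0.313  0.092] j6 0.528 j6t 0.07
```

```bash
python3 -m pendant '[0,0,-0.002,0,0,-0.15,0,0,0,0,0,0,0,0,0,0,0,0,0,0,0,0,0,0,0,0,0,0,0,0]'>/dev/null; python3 t.py;python3 -m pendant '[0,0,-0.004,0,0,-0.15,0,0,0,0,0,0,0,0,0,0,0,0,0,0,0,0,0,0,0,0,0,0,0,0]'>/dev/null; python3 t.py
```

```text
t17.07 z0.1133 jawyaw-39.0 turned46.4 F[-0.2  0.8  3.3] T[-0.111  0.158  0.114] j6 0.546 j6t 0.08
t17.48 z0.1132 jawyaw-40.0 turned47.4 F[0.5 0.1 4.5] T[-0.047  0.046  0.106] j6 0.564 j6t 0.12
```

```bash
python3 -m pendant '[0,0,0.006,0,0,0,0,0,0,0,0,0,0,0,0,0,0,0,0,0,0,0,0,0,0,0,0,0,0,0]'>/dev/null; python3 t.py;python3 -m pendant '[0,0,0,0,0,-0.1,0,0,0,0,0,0,0,0,0,0,0,0,0,0,0,0,0,0,0,0,0,0,0,0]'>/dev/null; python3 t.py
```

```text
t17.90 z0.1133 jawyaw-40.0 turned47.4 F[ 2.3 -1.3  3.3] T[-0.073 -0.167  0.125] j6 0.564 j6t 0.12
t18.32 z0.1133 jawyaw-40.7 turned48.1 F[ 1.4 -0.9  2.2] T[-0.115 -0.149  0.197] j6 0.576 j6t 0.22
```

Tz is up 0.23 N m with only a light hand press, so I estimate ~15 N on the plate. Letting go.

```bash
python3 -m pendant '[0,0,0,0,0,0,0,0,0,0,0,0,0,0,0,0,0,0,0,0,0,0,0,0,0,0,0,0,0,0]' 0.4; python3 t.py;python3 -m pendant '[0,0,0,0,0,0,0,0,0,0,0,0,0,0,0,0,0,0,0,0,0,0,0,0,0,0,0,0,0,0]'; python3 t.py
python3 - <<'E'
from h import *
import pickle
for n in ["wrist"]:
    ci=camera_info(n); im,d=grab_frame(n); cv2.imwrite(f"pics/{n}4.png",im); pickle.dump((ci,im,d),open(f"{n}4.pkl","wb"))
E
```

```text
time: 18.73
tcp_pos: [0.5023, -0.0214, 0.1131]
ee_rot: [1.71, 0.785, -1.711]
ft_force: [0.8, -0.0, -0.6]
gripper_width: 0.0364
t18.73 z0.1131 jawyaw-40.7 turned48.1 F[ 0.8 -0.  -0.6] T[ 0.003  0.057 -0.021] j6 0.576 j6t 0.00
time: 19.15
tcp_pos: [0.5025, -0.0215, 0.1133]
ee_rot: [1.711, 0.784, -1.711]
ft_force: [-0.3, -1.0, 0.1]
gripper_width: 0.0373
t19.15 z0.1133 jawyaw-40.7 turned48.1 F[-0.3 -1.   0.1] T[0.007 0.073 0.015] j6 0.576 j6t 0.00
```

View pics/wrist4.png

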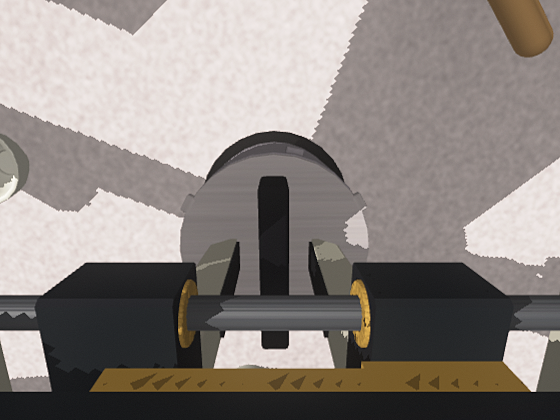

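The bar stays aligned between the open fingers (col 274), so there was no spring-back. I regrip once to feel the hold with zero vertical hand force.

```bash
python3 -m pendant '[0,0,0,0,0,0,0,0,0,0,0,0,0,0,0,0,0,0,0,0,0,0,0,0,0,0,0,0,0,0]' 0 >/dev/null; python3 -m pendant '[0,0,0,0,0,0,0,0,0,0,0,0,0,0,0,0,0,0,0,0,0,0,0,0,0,0,0,0,0,0]'>/dev/null; python3 t.py; python3 -m pendant '[0,0,0,0,0,-0.1,0,0,0,0,0,0,0,0,0,0,0,0,0,0,0,0,0,0,0,0,0,0,0,0]'>/dev/null; python3 t.py;  python3 -m pendant '[0,0,0,0,0,-0.1,0,0,0,0,0,0,0,0,0,0,0,0,0,0,0,0,0,0,0,0,0,0,0,0]'>/dev/null; python3 t.py
```

```text
t20.03 z0.1133 jawyaw-40.7 turned48.1 F[ 1.8 -0.4 -1.5] T[-0.113 -0.104  0.193] j6 0.576 j6t 0.16
t20.45 z0.1133 jawyaw-41.4 turned48.8 F[ 1.3 -0.6 -1.2] T[-0.098 -0.115  0.319] j6 0.588 j6t 0.30
t20.87 z0.1132 jawyaw-42.1 turned49.5 F[ 0.8 -1.  -1.2] T[-0.144 -0.194  0.371] j6 0.600 j6t 0.34
```

Breakaway is about 0.35 N m and the hand is pulling up slightly. It's tight and I won't turn it further. Releasing and retreating.

```bash
python3 -m pendant '[0,0,0,0,0,0,0,0,0,0,0,0,0,0,0,0,0,0,0,0,0,0,0,0,0,0,0,0,0,0]' 0.5; python3 t.py; python3 -m pendant '[0,0,0,0,0,0,0,0,0.2,0,0,0,0,0,0.6,0,0,0,0,0,1,0,0,0,0,0,1,0,0,0]';python3 -m pendant '[0,0,1,0,0,0,0,0,1,0,0,0,0,0,0.6,0,0,0,0,0,0,0,0,0,0,0,0,0,0,0]'
python3 - <<'E'
from h import *
import pickle
for n in ["scene","side","wrist"]:
    ci=camera_info(n); im,d=grab_frame(n); cv2.imwrite(f"pics/{n}5.png",im); pickle.dump((ci,im,d),open(f"{n}5.pkl","wb"))
ci,im,d=pickle.load(open("wrist5.pkl","rb"))
K=np.array(ci["intrinsics"]);R=np.array(ci["R"]);t=np.array(ci["t"])
H,Wd=d.shape; v,u=np.mgrid[:H,:Wd]
X=(np.dstack([u,v,np.ones_like(u)])@np.linalg.inv(K).T*d[...,None]-t)@R
m=(np.hypot(X[...,0]-.502,X[...,1]+.022)<.05)&(X[...,2]>.1)&(X[...,2]<.115)
p=X[m];cf=np.linalg.lstsq(np.c_[p[:,:2]-[.502,-.022],np.ones(len(p))],p[:,2],rcond=None)[0];print("cap plane",cf,len(p))
dk=(im.max(2)<50)&(X[...,2]>.125)&(X[...,2]<.15)&(np.hypot(X[...,0]-.502,X[...,1]+.022)<.06)
mc=max(cv2.findContours(dk.astype(np.uint8),0,2)[0],key=cv2.contourArea)[:,0]
print(cv2.minAreaRect((np.array([ray(ci,*a,cf[2]+.03)[:2] for a in mc])*1000).astype(np.float32)))
st()
E
```

```text
time: 21.28
tcp_pos: [0.5024, -0.0214, 0.1133]
ee_rot: [1.727, 0.767, -1.727]
ft_force: [0.1, -0.2, -0.3]
gripper_width: 0.0422
t21.28 z0.1133 jawyaw-42.1 turned49.5 F[ 0.1 -0.2 -0.3] T[0.042 0.049 0.006] j6 0.600 j6t 0.00
time: 21.7
tcp_pos: [0.502, -0.0214, 0.1841]
ee_rot: [1.726, 0.768, -1.728]
ft_force: [0.3, 1.0, 0.3]
gripper_width: 0.0464
time: 22.12
tcp_pos: [0.5026, -0.0215, 0.2486]
ee_rot: [1.728, 0.766, -1.725]
ft_force: [-0.4, -0.5, -1.3]
gripper_width: 0.0464
cap plane [ 0.00099827 -0.00082961  0.10737577] 6985
((502.9576721191406, -20.821834564208984), (82.7505111694336, 13.442667007446289), 49.47262191772461)
{'time': 22.2667, 'qpos': [-0.1353, 0.2349, 1.736, -0.0, 1.1728, 0.5997], 'qvel': [0.0005, 0.0016, -0.0022, -0.0009, 0.0021, -0.0001], 'joint_torque': [0.0188, -44.1665, -29.421, 0.0685, -0.0312, 0.0001], 'tcp_pos': [0.5019, -0.0214, 0.2471], 'ee_rot': [1.7254, 0.7679, -1.7287], 'ft_force': [0.5569, 0.1529, -0.2633], 'torque': [-0.0275, 0.0919, 0.0271], 'gripper_width': 0.0462}
```

View pics/wrist5.png

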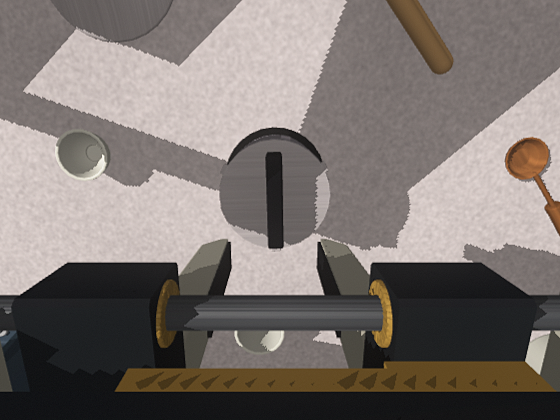

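View pics/side5.png

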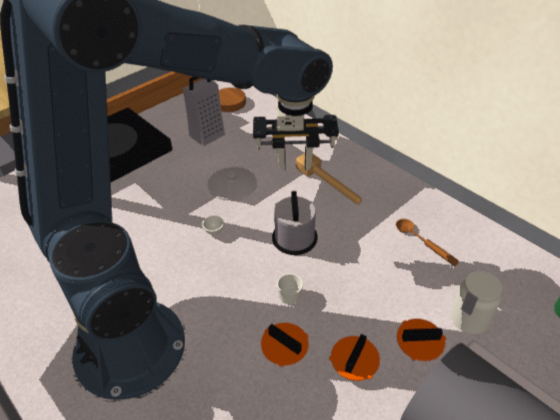

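```bash
python3 -c "
from h import *
print(job.job_done())"
```

```text
the job is handed in; nothing more can be done
None
```

I closed the canister and handed the job in at about 22 s of the 64 s allowed. No verdict came back, so how tight the lid is rests on my own checks.

I gripped the aluminium lid by its bar and lined its pins up with the gaps. I lowered it until its weight came off the hand, which put it on the plate. Turning clockwise, the ramps bit at about 41–42° from mid-gap. I followed them down to about 48° and let go. I then regripped once to feel the hold, released again and backed off.

Last checks:
- **Tightness:** estimates of the force on the plate range from about 14 to 19 N depending on method. Most of them fall above 8 N and below the 25 N crush limit.
    - While tightening, the torque was 0.20–0.23 N m, which gives about 14–15 N.
    - The drop in height and the turn angle give up to about 19 N, slightly above the 12–18 N aim.
    - The regrip needed 0.34–0.37 N m, more than the 0.2–0.3 expected. Taken at 0.015 N m per N that would be about 23 N, but that figure includes sticking, and the lid hardly moved. I stopped turning there.
- **Lid:** it is level to about 1 mrad and let go. It sits about 1.5° behind where the hand stopped.
- **Surroundings:** nothing else looks moved in the last side and wrist pictures. I saved a final scene picture but did not look at it.

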